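Find the matching display trims with two radius leaves

TASK

Use the two radius leaves to find which trim samples in the rack have the right curve: touch the orange concave leaf to the blue rounded samples, then the yellow convex leaf to the white hollowed ones. A leaf that does not match stands proud and rocks; on the one that matches, press it home lightly (5 to 10 N for about a second) so that it sits flush with no rock, and leave it standing there, about the middle of the sample's length. Do the orange leaf first; always touch gently, never pushing a sample with more than about 20 N, and leave the other things on the bench where they are.

Things in the scene. Friction and masses are not known exactly. Their poses are not given: they have to be found in the camera images.
- concave_leaf: Loose orange leaf, 0.1 kg: arch with upright handle. Origin: centre of the arch's curve, in the plane of its flat feet; z up the handle, profile in y-z, 18 mm thick (x). Arch half round, radius 17, feet 17 to 27 mm out along y, head top z = 26. Handle 18 (x) by 24 (y) up to z = 66: grip across x at z = 52, tips above 26. Starts upright in either place of the stand, origin 26 mm over the bench.
- convex_leaf: Loose yellow leaf, 0.1 kg: round nose down, upright handle. Origin: centre of the nose's curve, in the plane of its flat shoulders; z up the handle, profile in y-z, 18 mm thick (x). Nose half round, radius 16, below z = 0; shoulders out to 27 mm along y, head top z = 20. Handle 18 (x) by 24 (y) up to z = 66: grip across x at z = 52. Starts upright in the stand's other place, origin 26 mm up.
- leaf_stand: Fixed grey stand, 50 mm (x) by 190 (y), 26 high: two places 45 mm either side of its middle along y, each a pair of rails with a 37 mm slot between, on which a leaf stands by its feet or shoulders, leaf x along the stand's x. Origin: centre of its underside.
- rack: Fixed aluminium tray, 58 mm (x) by 278 (y), walls 20 high, four pockets 68 mm apart along y. Each holds a loose trim sample of 0.2 kg (46 mm along x, 61 along y, 1 mm of play) with a flat deck 46 mm over the bench and a curve along x in its middle. Places 1, 2: blue, rounded ridges. Places 3, 4: white, hollow channels. Within each pair the order changes. Origin: centre of its underside.
- place_1 (a point): Rack place 1 (the +y end): middle of the deck, on the curve's axis, which runs along this x; z up. A leaf that is home has its origin here, its x along this x, either way round. Blue sample: half-round ridge on the deck, radius 16 mm (orange leaf goes over it, feet flush on the deck) in one of places 1 and 2, 18.5 mm (leaf stands 6 to 7 mm proud) in the other.
- place_2 (a point): Rack place 2 (second from the +y end): middle of the deck, on the curve's axis, which runs along this x; z up. A leaf that is home has its origin here, its x along this x, either way round. Blue sample: half-round ridge on the deck, radius 16 mm (orange leaf goes over it, feet flush on the deck) in one of places 1 and 2, 18.5 mm (leaf stands 6 to 7 mm proud) in the other.
- place_3 (a point): Rack place 3 (third from the +y end): middle of the deck, on the curve's axis, which runs along this x; z up. A leaf that is home has its origin here, its x along this x, either way round. White sample: half-round channel in the deck, radius 17 mm (yellow leaf goes in, shoulders flush on the deck) in one of places 3 and 4, 14.5 mm (leaf stands 6 to 7 mm proud) in the other.
- place_4 (a point): Rack place 4 (the -y end): middle of the deck, on the curve's axis, which runs along this x; z up. A leaf that is home has its origin here, its x along this x, either way round. White sample: half-round channel in the deck, radius 17 mm (yellow leaf goes in, shoulders flush on the deck) in one of places 3 and 4, 14.5 mm (leaf stands 6 to 7 mm proud) in the other.
- toy_car: Bystander: loose red toy car, 75 x 40 x 34 mm. Origin: centre of underside.
- toy_fish: Bystander: loose orange and white round toy fish, 56 mm across, 50 mm high. Origin: centre of underside.
- paint_jar: Bystander: loose blue paint jar, 60 mm across, 75 mm high. Origin: centre of underside.
- screwdriver: Bystander: loose screwdriver lying on the bench. Origin: middle of its underside.
- tape_roll: Bystander: loose yellow ring of tape, 90 mm across, 24 mm high. Origin: centre of underside.
- cup: Bystander: loose blue cup, 72 mm across, 85 mm high. Origin: centre of underside.
- toy_whale: Bystander: loose blue and white round toy, 56 mm across, 50 mm high. Origin: centre of underside.
There are look-alikes about, which are no part of the job. Several things have the shape of the concave_leaf; the one meant has the colours described above.

How it is judged:
On the way, in this order (a step that is already met when the one before it is completed fails the run):
1. the orange leaf is pressed home, flush on the blue sample it matches, with a light load for 0.3 s (((z of concave_leaf in the frame of place_1 between -0.003 and 0.003 m and y of concave_leaf in the frame of place_1 between -0.005 and 0.005 m and x of concave_leaf in the frame of place_1 between -0.015 and 0.015 m) or (z of concave_leaf in the frame of place_2 between -0.003 and 0.003 m and y of concave_leaf in the frame of place_2 between -0.005 and 0.005 m and x of concave_leaf in the frame of place_2 between -0.015 and 0.015 m)) and angle between concave_leaf's own z axis and vertical below 0.07 rad and contact force between rack and anything else above 12 N), for 0.3 s.
2. then the yellow leaf is pressed home, flush on the white sample it matches, with a light load for 0.3 s (((z of convex_leaf in the frame of place_3 between -0.003 and 0.003 m and y of convex_leaf in the frame of place_3 between -0.005 and 0.005 m and x of convex_leaf in the frame of place_3 between -0.015 and 0.015 m) or (z of convex_leaf in the frame of place_4 between -0.003 and 0.003 m and y of convex_leaf in the frame of place_4 between -0.005 and 0.005 m and x of convex_leaf in the frame of place_4 between -0.015 and 0.015 m)) and angle between convex_leaf's own z axis and vertical below 0.07 rad and contact force between rack and anything else above 12 N), for 0.3 s.
At the end, for the whole second after the job is handed in: The orange leaf stands home on the matching blue sample (place 1 or 2) and the yellow leaf on the matching white one (place 3 or 4): origin within 3 mm in height and 5 mm across the curve of the place's point, within 15 mm along the curve, tilted less than 0.07 rad, both released and at rest (((z of concave_leaf in the frame of place_1 between -0.003 and 0.003 m and y of concave_leaf in the frame of place_1 between -0.005 and 0.005 m and x of concave_leaf in the frame of place_1 between -0.015 and 0.015 m) or (z of concave_leaf in the frame of place_2 between -0.003 and 0.003 m and y of concave_leaf in the frame of place_2 between -0.005 and 0.005 m and x of concave_leaf in the frame of place_2 between -0.015 and 0.015 m)) and angle between each of concave_leaf, convex_leaf's own z axis and vertical below 0.07 rad and ((z of convex_leaf in the frame of place_3 between -0.003 and 0.003 m and y of convex_leaf in the frame of place_3 between -0.005 and 0.005 m and x of convex_leaf in the frame of place_3 between -0.015 and 0.015 m) or (z of convex_leaf in the frame of place_4 between -0.003 and 0.003 m and y of convex_leaf in the frame of place_4 between -0.005 and 0.005 m and x of convex_leaf in the frame of place_4 between -0.015 and 0.015 m)) and linear speed of each of concave_leaf, convex_leaf below 0.02 m/s and angular speed of each of concave_leaf, convex_leaf below 0.2 rad/s and contact force between the fingers and concave_leaf below 0.1 N and contact force between the fingers and convex_leaf below 0.1 N); the robot touches nothing.
It fails at once if a sample is pushed too hard: the samples load the rack with more than 40 N, all its contacts added up (their own weight and the leaves' is 8 to 10 N of it) (contact force between rack and anything else above 40 N).
It fails at once if a bystander is moved by more than 20 mm (distance of any of toy_car, toy_fish, paint_jar, screwdriver, tape_roll, cup, toy_whale from where it was at the start of the episode above 0.02 m).
It also fails if it takes over 72 s, if anything falls off the work surface, if the arm or the gripper's body presses on something with over 40 N, if the wrist force passes 120 N, or if a joint passes its speed limit or range.

ROBOT

A 6-joint arm with a two-finger parallel gripper is mounted at the origin on the work surface. World frame = base frame: x ahead of the robot, y to its left, z up, the work surface at z = 0. Lengths are in m, angles in rad, forces in N, time in s.
With the tool pointing down it reaches from about 0.4 to 0.825 m from the base axis. Payload 7 kg.
Tool frame: the origin (TCP) lies between the finger pads; the fingertips stand 14 mm ahead of it and the grasp point (between the pads) lies 5 mm behind it; z points along the fingers, y is the line along which they close (so a half turn about z gives the same grasp; the last joint's range is limited). The gripper opens to 88 mm and grips with 3 to 60 N. Pads are 19 mm wide; open, the fingers measure 130 mm over their backs; the gripper's body (78 mm by 193 mm) begins 47 mm behind the grasp point.
Start: joints at [1.54, 0.359, 0.012, 0, -1.224, -0.288], TCP at [0.212, 0.641, 0.241] pointing down, gripper open.
Joint ranges: [-3.07, 3.07], [-1.43, 2.12], [-1.02, 1.25], [-3.03, 1.67], [-3.05, -0], [-3.03, 3.03]. Speed limits (rad/s): [2.39, 2.39, 3.01, 3.14, 3.14, 3.14].

INTERFACE

Orientations are given as a rotation vector (axis times angle).
In Python, from bench import bot, viewer gives the robot as it stands.
- The arm moves only by the shell command python3 -m crank 'ROWS' [OPENING]. ROWS is JSON, a list of rows, each an object with "xyz": the shift along the tool's x, y, z in m, a list of three; "yaw": the turn about the tool's z in rad. In form: [{"xyz": [x, y, z], "yaw": yaw}, ...]. A call has exactly 10 rows; each row shifts and turns the commanded pose from where the row before left it, along the tool's axes as they then stand; what a row does not reach is not made up. A row lasts 1/8 s, in which the tool goes at most 62.5 mm and 10.7 degrees, less where a joint would pass 70% of its speed; a pose out of reach is approached as far as the arm can. A call is refused whole if a number of a shift passes 0.0625 or a number of a turn 0.188, either way. A call with a gripper value outside its range is refused whole. OPENING is the closure, from -1 (fully open) to 1 (shut), so that 0 is half open, set as the call begins (- or left out, the last holds). The fingers move at their own pace and stop on an object; the grip force is fixed at half the most. Time passes only in rows, so rows that do not move let the fingers close, or fill a call up. It gives the time, the measured TCP pose, the force, the opening and the grip force at its end, in the units of the state.
- bot.get_obs(): the state, without advancing time (a new reading comes with each control period).
- viewer.camera(name): name is "scene" or "side" or "wrist"; returns the picture (400x640x3 uint8, blue, green, red); there is no depth.
- viewer.calibration(name): a dict with "intrinsics" (3x3 intrinsics, pixels), "position" and "rotation" of the camera in the world; the wrist camera has in their place "hand_eye" (4x4, takes a point from camera to tool coordinates, whose origin is the TCP and whose axes are the flange's). Camera axes: x right, y down, z forward; pixel columns grow to the right and rows downward; lengths in m; the calibration is good to about 2 mm. The wrist camera is an equidistant fisheye: a pixel r from the principal point sees the ray r / f radians off the axis. A picture is of the moment at which its call begins: read the wrist's pose just before it. calibration takes no time and is no camera call.
- bot.sign_off(): hands the job in; it is judged then, once.
The state is a dict: "time": time; "q": joint angles; "dq": joint speeds; "joint_torque": joint torques, N m; "position": TCP position; "eef_rot": TCP orientation; "ft_force": force on the tool from outside, world axes, zero at the start; "wrist_torque": the same for the moment, N m; "gripper_width": finger opening in m; "gripper_force": force on a finger pad.
Only numpy, scipy, OpenCV 4.12 (cv2) and the standard library are available. Lean on these libraries where they do the work, as an engineer would, in place of code of your own. Each camera call takes 0.05 s, during which the arm holds its last target. There are 200 camera calls.

## Working session

There is one attempt and no reset: what is moved stays moved. The work goes in short steps, Python scripts to look and compute and a shell command to move; the robot and the scene stay as the last step left them, time stands still between calls to the robot, and variables do not carry over. Pictures are saved under pics/ and viewed, at most 10 in all, crops included, and the job is handed in when it is done.

```bash
ls; mkdir -p pics; python3 - <<'E'
from bench import bot, viewer
import cv2, numpy as np
o=bot.get_obs(); print(o)
a=viewer.camera("scene"); b=viewer.camera("side")
cv2.imwrite("pics/scene.png",a); cv2.imwrite("pics/side.png",b)
for n in("scene","side","wrist"): print(n,viewer.calibration(n))
E
```

```text
pics
{'time': 0.0, 'q': array([ 1.54009288e+00,  3.59406531e-01,  1.10355123e-02, -3.41540082e-04,
       -1.22411832e+00, -2.88093242e-01]), 'dq': array([-0.00094062,  0.00087776, -0.00028415,  0.00137016, -0.00031834,
       -0.00278272]), 'joint_torque': array([-2.43899194e-04, -5.82708764e+01,  2.93058425e+01,  6.99742019e+00,
        6.92840738e-03, -1.74475194e-04]), 'position': array([0.21144572, 0.64051768, 0.23960137]), 'eef_rot': array([ 3.10003915e+00, -4.98554061e-01, -1.58856069e-04]), 'ft_force': array([ 0.09612653,  0.42383438, -0.10049177]), 'wrist_torque': array([0.02533047, 0.00415395, 0.02714143]), 'gripper_force': 0.0, 'gripper_width': 0.08745995833899427}
scene {'intrinsics': array([[458.31084588,   0.        , 320.95101482],
       [  0.        , 458.31084588, 195.68097722],
       [  0.        ,   0.        ,   1.        ]]), 'position': array([ 1.0148989 , -0.58928253,  0.8774662 ]), 'rotation': array([-2.29187698, -0.80704857,  0.33779039])}
side {'intrinsics': array([[483.08922794,   0.        , 317.50544779],
       [  0.        , 483.08922794, 202.26192444],
       [  0.        ,   0.        ,   1.        ]]), 'position': array([ 0.31651199, -0.95956584,  1.13851964]), 'rotation': array([-2.39610535,  0.29516941, -0.10360343])}
wrist {'intrinsics': array([[309.70691629,   0.        , 320.13595308],
       [  0.        , 309.70691629, 200.65652436],
       [  0.        ,   0.        ,   1.        ]]), 'hand_eye': array([[-4.96818678e-04, -9.56971677e-01, -2.90180912e-01,
         7.86078363e-02],
       [ 9.99999533e-01, -2.35050787e-04, -9.36937922e-04,
         7.66856767e-04],
       [ 8.28415803e-04, -2.90181242e-01,  9.56971348e-01,
        -1.44200537e-01],
       [ 0.00000000e+00,  0.00000000e+00,  0.00000000e+00,
         1.00000000e+00]])}
```

View pics/scene.png

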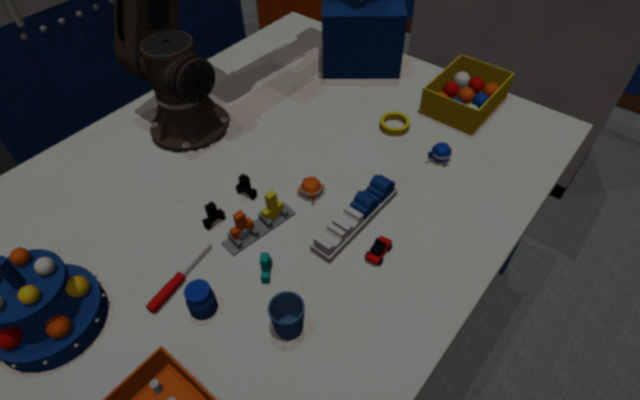

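View pics/side.png

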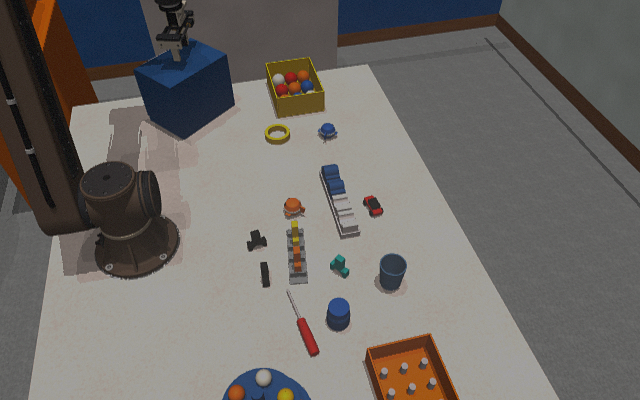

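Scene picture: the orange leaf is at (241,222) and the yellow at (272,206), both on the grey stand. The rack runs from (325,250) to (385,185), blue samples at the far end. Look-alikes are two black leaves at (245,186) and (213,214) and a teal one at (265,265). Only the one at (241,222), or (297,258) in the side view, is orange and on the stand, so it is the one meant. The toy fish at (311,187) is orange too, but round.

```bash
cat > h.py <<'E'
import numpy as np, cv2
from scipy.spatial.transform import Rotation as R
from bench import bot, viewer
def ray(cam,uv,obs=None):
    c=viewer.calibration(cam);K=c["intrinsics"];uv=np.atleast_2d(uv).astype(float)
    p=(uv-K[:2,2])/K[0,0]
    if cam!="wrist":
        d=np.c_[p,np.ones(len(p))];M=R.from_rotvec(c["rotation"]).as_matrix();return np.array(c["position"]),d@M.T
    r=np.linalg.norm(p,axis=1,keepdims=True);d=np.c_[p*np.sinc(r/np.pi),np.cos(r)]
    H=c["hand_eye"];T=R.from_rotvec(obs["eef_rot"]).as_matrix()
    return obs["position"]+T@H[:3,3], d@(T@H[:3,:3]).T
def plane(cam,uv,z,obs=None):
    o,d=ray(cam,uv,obs); return o+d*((z-o[2])/d[:,2])[:,None]
def pix(cam,P,obs):
    P=np.atleast_2d(P).astype(float);c=viewer.calibration(cam);K=c["intrinsics"]
    H=c["hand_eye"];T=R.from_rotvec(obs["eef_rot"]).as_matrix()
    q=((P-(obs["position"]+T@H[:3,3]))@(T@H[:3,:3]));r=np.linalg.norm(q[:,:2],axis=1,keepdims=True)
    return q[:,:2]/r*np.arctan2(r,q[:,2:])*K[0,0]+K[:2,2]
E
python3 - <<'E'
from h import *
a=cv2.imread("pics/scene.png");b=cv2.imread("pics/side.png")
ca=cv2.resize(a[150:280,190:410],None,fx=3.6,fy=3.6,interpolation=2)
cb=cv2.resize(b[150:300,230:400],None,fx=3.6,fy=3.6,interpolation=2)[:,:]
cv2.imwrite("pics/c1.png",ca)
print("orange",plane("side",[[297,258]],.07),plane("scene",[[241,222]],.07))
print("yellow",plane("side",[[295,230]],.08),plane("scene",[[272,203]],.08))
print("rack ends side",plane("side",[[331,171],[347,228]],.046))
print("rack scene",plane("scene",[[380,184],[326,237]],.046))
print("teal, black,fish",plane("side",[[340,265],[257,240],[292,207],[374,205]],.03))
E
```

```text
orange [[ 0.43741583 -0.21149404  0.07      ]] [[ 0.44547246 -0.20368558  0.07      ]]
yellow [[ 0.45112994 -0.12396728  0.08      ]] [[ 0.46815023 -0.12358085  0.08      ]]
rack ends side [[ 0.61884733  0.11168012  0.046     ]
 [ 0.60301964 -0.12685531  0.046     ]]
rack scene [[ 0.6142393   0.11074841  0.046     ]
 [ 0.61224161 -0.10276154  0.046     ]]
teal, black,fish [[ 0.55196213 -0.23548393  0.03      ]
 [ 0.34358111 -0.09359756  0.03      ]
 [ 0.46743736  0.00546196  0.03      ]
 [ 0.71249996 -0.04830797  0.03      ]]
```

View pics/c1.png

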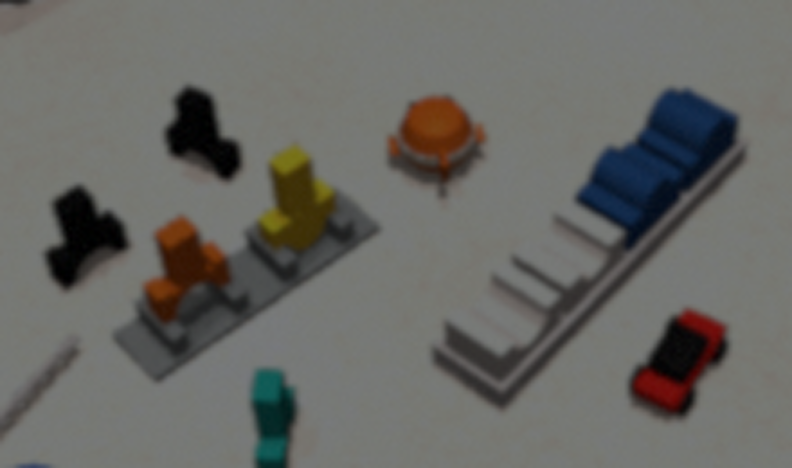

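The crop shows the arched orange leaf at crop (185,265) on the near place of the grey stand, and the yellow one behind it at (295,200). Going above the stand.

```bash
python3 -m crank '[{"xyz":[0.041,0.032,0],"yaw":0},{"xyz":[0.041,0.032,0],"yaw":0},{"xyz":[0.041,0.032,0],"yaw":0},{"xyz":[0.041,0.032,0],"yaw":0},{"xyz":[0.041,0.032,0],"yaw":0},{"xyz":[0.041,0.032,0],"yaw":0},{"xyz":[0.041,0.032,0],"yaw":0},{"xyz":[0.041,0.032,0],"yaw":0},{"xyz":[0.041,0.032,0],"yaw":0},{"xyz":[0.041,0.032,0],"yaw":0}]' -1
python3 -m crank '[{"xyz":[0.013,0.059,0],"yaw":0},{"xyz":[0.013,0.059,0],"yaw":0},{"xyz":[0.013,0.059,0],"yaw":0},{"xyz":[0.013,0.059,0],"yaw":0},{"xyz":[0.013,0.059,0],"yaw":0},{"xyz":[0.013,0.059,0],"yaw":0},{"xyz":[0,0,0],"yaw":0.18},{"xyz":[0,0,0],"yaw":0.18},{"xyz":[0,0,0],"yaw":0.18},{"xyz":[0,0,0],"yaw":0.18}]'
python3 -m crank '[{"xyz":[0,0,0],"yaw":0.18},{"xyz":[0,0,0],"yaw":0.18},{"xyz":[0,0,0],"yaw":0.18},{"xyz":[0,0,0],"yaw":0.18},{"xyz":[0,0,0],"yaw":0},{"xyz":[0,0,0],"yaw":0},{"xyz":[0,0,0],"yaw":0},{"xyz":[0,0,0],"yaw":0},{"xyz":[0,0,0],"yaw":0},{"xyz":[0,0,0],"yaw":0}]'
python3 - <<'E'
from h import *
o=bot.get_obs();im=viewer.camera("wrist");cv2.imwrite("pics/w1.png",im)
import pickle;pickle.dump(o,open("w1.pkl","wb"));print(o["q"],o["position"],o["eef_rot"])
E
```

```text
time: 1.35
position: [0.5012, 0.207, 0.2404]
eef_rot: [3.102, -0.498, -0.0]
ft_force: [1.1, 0.8, 0.4]
gripper_width: 0.0875
gripper_force: 0.0
time: 2.6
position: [0.4634, -0.1522, 0.2403]
eef_rot: [2.722, -1.568, -0.001]
ft_force: [0.4, 0.2, 0.4]
gripper_width: 0.0877
gripper_force: 0.0
time: 3.85
position: [0.4637, -0.152, 0.2406]
eef_rot: [-2.003, 2.42, -0.0]
ft_force: [0.0, 0.5, -0.2]
gripper_width: 0.0879
gripper_force: 0.0
[ 8.71306440e-02  4.69238402e-02 -3.87539317e-01  1.46334146e-05
 -1.13631893e+00 -2.74826045e-01] [ 0.46374376 -0.15202635  0.24055922] [-2.00349960e+00  2.41982800e+00 -2.98635571e-05]
```

View pics/w1.png

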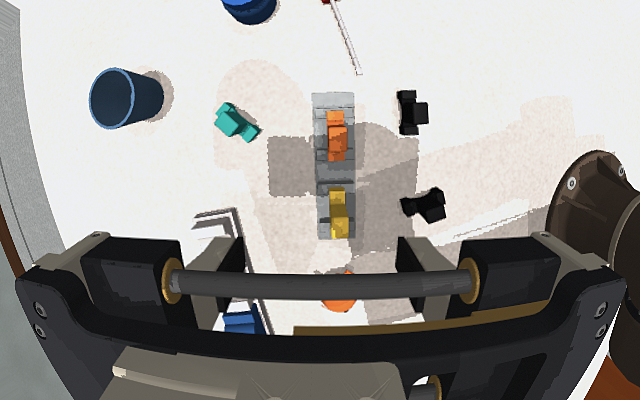

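The wrist view shows the stand upright in the image: orange leaf at (337,135), yellow at (338,210), fingers straddling at the bottom, the rack at lower left. Enlarging for the handle tops.

```bash
python3 - <<'E'
from h import *
import pickle;o=pickle.load(open("w1.pkl","rb"))
im=cv2.imread("pics/w1.png")
c=cv2.resize(im[88:248,260:410],None,fx=3.7,fy=3.7,interpolation=cv2.INTER_CUBIC)
cv2.imwrite("pics/c2.png",c)
hsv=cv2.cvtColor(im,cv2.COLOR_BGR2HSV)
for n,lo,hi in(("or",(5,150,60),(17,255,255)),("ye",(20,120,60),(32,255,255))):
    m=cv2.inRange(hsv,lo,hi)[88:248,300:370]
    ys,xs=np.nonzero(m)
    for y in range(ys.min(),ys.max()+1,3):
        r=np.nonzero(m[y])[0]
        if len(r): print(n,y+88,r.min()+300,r.max()+300,int(hsv[y+88,300+int(r.mean()),2]))
E
```

```text
or 111 330 342 232
or 114 327 343 234
or 117 327 343 234
or 120 327 342 210
or 123 327 343 241
or 126 327 344 82
or 129 328 346 236
or 132 328 346 234
or 135 328 346 183
or 138 328 346 161
or 141 328 346 175
or 144 328 346 196
or 147 328 346 195
or 150 328 346 189
or 153 328 344 141
or 156 328 344 161
or 159 328 344 162
ye 187 333 342 110
ye 190 329 344 99
ye 193 329 344 213
ye 196 329 344 194
ye 199 330 344 154
ye 202 330 344 160
ye 205 330 344 109
ye 208 330 345 111
ye 211 330 346 112
ye 214 330 346 113
ye 217 330 348 152
ye 220 330 348 195
ye 223 331 348 212
ye 226 331 348 204
ye 229 331 348 177
ye 232 331 348 176
ye 235 331 348 176
ye 238 333 335 231
```

View pics/c2.png

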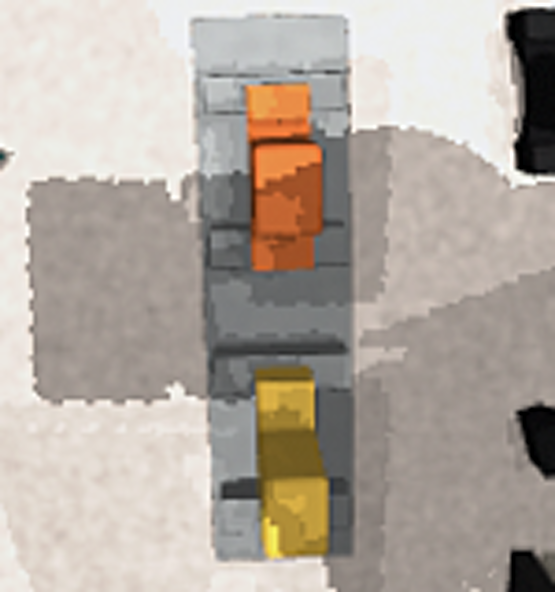

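```bash
python3 - <<'E'
from h import *
import pickle;o=pickle.load(open("w1.pkl","rb"))
P=plane("wrist",[[337.8,139.3],[340,227.6]],.092,o);print(P)
d=P[1]-P[0];print(np.linalg.norm(d),"stand y angle",np.arctan2(d[1],d[0]))
c=(260+np.array([193,350,216,353])/3.7);r=88+np.array([18,18,557,557])/3.7
G=plane("wrist",np.c_[c,r],.004,o);print(G)
for i,j in((0,2),(1,3)):
    e=G[j]-G[i];print(np.linalg.norm(e),np.arctan2(e[1],e[0]))
T=R.from_rotvec(o["eef_rot"]).as_matrix();print(T)
for ang in [np.arctan2(d[1],d[0])]:
    # tool x should lie along -stand y
    s=-np.array([np.cos(ang),np.sin(ang),0]);t=T[:,0]
    print("yaw tool",-(np.arctan2(s[1],s[0])-np.arctan2(t[1],t[0])))
print("tool shift to orange",T.T@(P[0]-o["position"]))
E
```

```text
[[ 0.4377664  -0.19893204  0.092     ]
 [ 0.45097319 -0.11057854  0.092     ]]
0.08933509238695547 stand y angle 1.4224181419091568
[[ 0.45450732 -0.2516231   0.004     ]
 [ 0.40395964 -0.24251523  0.004     ]
 [ 0.48274174 -0.06453454  0.004     ]
 [ 0.43377908 -0.05496395  0.004     ]]
0.18920705503163016 1.4210119056117496
0.18990703844573578 1.413122581933949
[[-1.86589218e-01 -9.82438020e-01  1.53362364e-05]
 [-9.82438020e-01  1.86589218e-01 -1.19847239e-05]
 [ 8.91267207e-06 -1.73031220e-05 -1.00000000e+00]]
yaw tool -0.0393110567831656
tool shift to orange [0.0509277  0.01677162 0.14855938]
```

```bash
python3 -m crank '[{"xyz":[0,0,0],"yaw":-0.038},{"xyz":[0.025,0.0095,0],"yaw":0},{"xyz":[0.025,0.0095,0],"yaw":0},{"xyz":[0,0,0.03],"yaw":0},{"xyz":[0,0,0.03],"yaw":0},{"xyz":[0,0,0.03],"yaw":0},{"xyz":[0,0,0.03],"yaw":0},{"xyz":[0,0,0.025],"yaw":0},{"xyz":[0,0,0.022],"yaw":0},{"xyz":[0,0,0],"yaw":0}]' 0
python3 -m crank '[{"xyz":[0,0,0],"yaw":0},{"xyz":[0,0,0],"yaw":0},{"xyz":[0,0,0],"yaw":0},{"xyz":[0,0,0],"yaw":0},{"xyz":[0,0,0],"yaw":0},{"xyz":[0,0,0],"yaw":0},{"xyz":[0,0,0],"yaw":0},{"xyz":[0,0,0],"yaw":0},{"xyz":[0,0,0],"yaw":0},{"xyz":[0,0,0],"yaw":0}]' 1
```

```text
time: 5.15
position: [0.4364, -0.1986, 0.0723]
eef_rot: [2.047, -2.38, -0.004]
ft_force: [-0.4, -0.4, 0.7]
gripper_width: 0.0436
gripper_force: 0.0
time: 6.4
position: [0.4379, -0.1987, 0.0742]
eef_rot: [-2.049, 2.381, -0.001]
ft_force: [-0.4, 0.9, 6.3]
gripper_width: 0.0177
gripper_force: 30.0
```

```bash
python3 -m crank '[{"xyz":[0,0,-0.04],"yaw":0},{"xyz":[0,0,-0.05],"yaw":0},{"xyz":[0,0,-0.05],"yaw":0},{"xyz":[-0.0487,-0.0175,-0.01],"yaw":0},{"xyz":[-0.0487,-0.0175,-0.01],"yaw":0},{"xyz":[-0.0487,-0.0175,-0.01],"yaw":0},{"xyz":[-0.0487,-0.0175,-0.01],"yaw":0},{"xyz":[-0.0487,-0.0175,-0.01],"yaw":0},{"xyz":[-0.0487,-0.0175,-0.01],"yaw":0},{"xyz":[-0.0487,-0.0175,-0.01],"yaw":0}]'
python3 -m crank '[{"xyz":[0,0,0],"yaw":0},{"xyz":[0,0,0],"yaw":0},{"xyz":[0,0,0],"yaw":0},{"xyz":[0,0,0],"yaw":0},{"xyz":[0,0,0],"yaw":0},{"xyz":[0,0,0],"yaw":0},{"xyz":[0,0,0],"yaw":0},{"xyz":[0,0,0],"yaw":0},{"xyz":[0,0,0],"yaw":0},{"xyz":[0,0,0],"yaw":0}]'
python3 - <<'E'
from h import *
o=bot.get_obs();im=viewer.camera("wrist");cv2.imwrite("pics/w2.png",im)
import pickle;pickle.dump(o,open("w2.pkl","wb"));print(o["q"],o["position"],o["eef_rot"])
E
```

```text
time: 7.65
position: [0.6099, 0.1217, 0.2836]
eef_rot: [2.049, -2.381, -0.0]
ft_force: [0.8, -1.0, -0.5]
gripper_width: 0.0179
gripper_force: 30.0
time: 8.9
position: [0.6096, 0.1202, 0.2835]
eef_rot: [2.049, -2.382, -0.0]
ft_force: [0.0, 0.5, -0.7]
gripper_width: 0.0178
gripper_force: 30.0
[ 5.08492289e-01  2.47354346e-01 -4.70214634e-02 -1.37227098e-05
 -1.27644927e+00 -6.58435420e-01] [0.6095532  0.12017725 0.28353583] [ 2.04879096e+00 -2.38157502e+00 -2.92673716e-05]
```

View pics/w2.png

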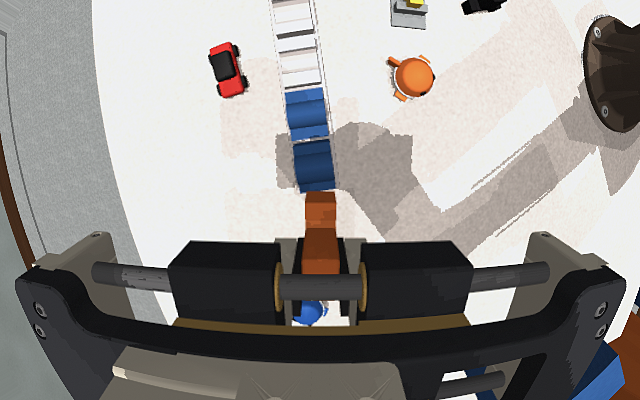

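The rack is now clear below: blue place 1 at (313,165), place 2 at (306,112), white ones at (298,68) and (293,20). The orange leaf hangs in the fingers at (320,230).

```bash
python3 - <<'E'
from h import *
im=cv2.imread("pics/w2.png")
c=cv2.resize(np.transpose(im[0:200,255:355],(1,0,2)),None,fx=4,fy=4,interpolation=cv2.INTER_CUBIC)
cv2.imwrite("pics/c3.png",c)
E
```

```text
(no output)
```

View pics/c3.png

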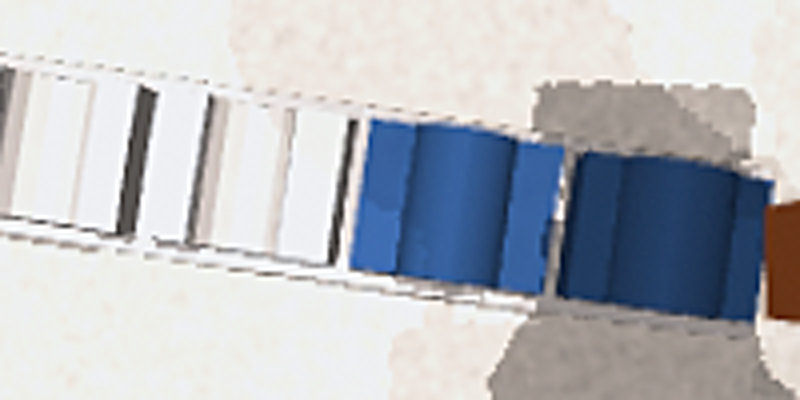

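```bash
python3 - <<'E'
from h import *
import pickle;o=pickle.load(open("w2.pkl","rb"))
def P(pts,z): 
    p=np.array(pts,float)/4; return plane("wrist",np.c_[255+p[:,1]-.4,p[:,0]-.4],z,o)
# rows at deck: far (top) and near (bottom) ends of each sample's edges and curve edges
top=[[205,95],[292,110],[352,118],[372,118],[415,126],[515,140],[563,146],[582,152],[628,156],[743,172],[775,182]]
bot_=[[188,240],[275,258],[330,264],[352,270],[399,272],[498,286],[546,294],[558,298],[610,304],[722,316],[755,320]]
A=P(top,.046);B=P(bot_,.046)
names="c3L c3R s3R s2L r2L r2R s2R s1L r1L r1R s1R".split()
M=(A+B)/2
for n,a,b,m in zip(names,A,B,M): print(n,a[:2].round(4),b[:2].round(4),m[:2].round(4))
im=cv2.imread("pics/w2.png");hsv=cv2.cvtColor(im,cv2.COLOR_BGR2HSV)
m=cv2.inRange(hsv,(95,120,40),(125,255,255));m[:80]=0;m[200:]=0
k,l,st,ce=cv2.connectedComponentsWithStats(m)
for i in range(1,k):
    if st[i,4]>100: print(st[i],ce[i],cv2.minAreaRect(np.argwhere(l==i)[:,::-1].astype(np.float32)))
# intensity profile along axis of rack in image mid line
p0=np.array([255+175/4,0+145/4]);p1=np.array([255+242/4,770/4])
t=np.linspace(0,1,158);
mid=[p0+(p1-p0)*x for x in t]
g=[int(cv2.getRectSubPix(im,(1,1),tuple(map(float,q)))[0,0,0]) for q in mid]
W=plane("wrist",np.array(mid),.046,o)
print([(round(float(w[1])*1000),v) for w,v in zip(W,g)])
E
```

```text
c3L [ 0.6366 -0.039 ] [ 0.5924 -0.0367] [ 0.6145 -0.0379]
c3R [ 0.6362 -0.0108] [ 0.5912 -0.0086] [ 0.6137 -0.0097]
s3R [0.6367 0.0081] [0.592  0.0086] [0.6143 0.0084]
s2L [0.6377 0.0143] [0.5912 0.0156] [0.6144 0.015 ]
r2L [0.6374 0.0278] [0.5928 0.0301] [0.6151 0.029 ]
r2R [0.6381 0.0591] [0.5931 0.0609] [0.6156 0.06  ]
s2R [0.6387 0.0742] [0.5929 0.076 ] [0.6158 0.0751]
s1L [0.6379 0.0803] [0.5922 0.0798] [0.615  0.0801]
r1L [0.639  0.0948] [0.5927 0.0962] [0.6159 0.0955]
r1R [0.6403 0.132 ] [0.594  0.1321] [0.6172 0.1321]
s1R [0.6389 0.1429] [0.5943 0.143 ] [0.6166 0.143 ]
[ 285   88   43   53 1806] [306.08527132 113.65393134] ((305.9200134277344, 113.93997955322266), (48.507530212402344, 38.325191497802734), 81.8698959350586)
[ 293  139   42   54 1797] [313.6722315  165.64941569] ((313.28741455078125, 165.93948364257812), (49.801979064941406, 37.513580322265625), 81.11934661865234)
[(-53, 250), (-52, 248), (-51, 244), (-49, 243), (-48, 243), (-47, 243), (-45, 243), (-44, 243), (-43, 243), (-41, 243), (-40, 247), (-39, 237), (-38, 147), (-36, 103), (-35, 157), (-34, 199), (-32, 1
[... 850 characters left out ...]
, 162), (65, 162), (66, 163), (67, 162), (68, 162), (70, 162), (71, 164), (72, 147), (73, 109), (75, 110), (76, 142), (77, 153), (78, 77), (80, 52), (81, 62), (82, 81), (83, 95), (85, 96), (86, 95), (87, 96), (88, 97), (90, 96), (91, 97), (92, 97), (93, 88), (95, 77), (96, 77), (97, 82), (98, 85), (100, 87), (101, 90), (102, 92), (103, 93), (105, 95), (106, 97), (107, 98), (109, 99), (110, 101), (111, 103), (112, 104), (114, 102), (115, 99), (116, 97), (117, 95), (119, 93), (120, 91), (121, 90), (123, 88), (124, 84), (125, 82), (126, 79), (128, 76), (129, 70), (130, 67), (132, 86), (133, 100), (134, 99), (136, 98), (137, 99), (138, 100), (140, 95), (141, 84), (142, 62), (143, 32), (145, 19)]
```

Casting the edges onto the deck plane gives a place 2 ridge about 32 mm wide (R≈16), centred at (0.615, 0.0445). Place 1's ridge is wider (R≈18.5), and the place 3 channel looks narrow (R≈14.5). So I try place 2 first. I go above it and take one close look.

```bash
python3 -m crank '[{"xyz":[0,0,0],"yaw":-0.125},{"xyz":[0.0375,-0.0036,0],"yaw":0},{"xyz":[0.038,-0.0036,0],"yaw":0},{"xyz":[0,0,0.03],"yaw":0},{"xyz":[0,0,0.03],"yaw":0},{"xyz":[0,0,0.03],"yaw":0},{"xyz":[0,0,0.03],"yaw":0},{"xyz":[0,0,0.028],"yaw":0},{"xyz":[0,0,0],"yaw":0},{"xyz":[0,0,0],"yaw":0}]'
python3 - <<'E'
from h import *
o=bot.get_obs();im=viewer.camera("wrist");cv2.imwrite("pics/w3.png",im)
import pickle;pickle.dump(o,open("w3.pkl","wb"));print(o["position"],o["eef_rot"],R.from_rotvec(o["eef_rot"]).as_matrix()[:2,:2])
cv2.imwrite("pics/c4.png",cv2.resize(im[90:290,220:420],None,fx=3,fy=3,interpolation=cv2.INTER_CUBIC))
E
```

```text
time: 10.2
position: [0.6156, 0.0446, 0.1367]
eef_rot: [-2.193, 2.248, -0.001]
ft_force: [-0.1, -0.0, -0.5]
gripper_width: 0.0181
gripper_force: 30.0
[0.61562367 0.04462763 0.13673523] [-2.19335264e+00  2.24788989e+00 -1.46251833e-03] [[-0.02455575 -0.9996976 ]
 [-0.99969846  0.02455574]]
```

View pics/c4.png

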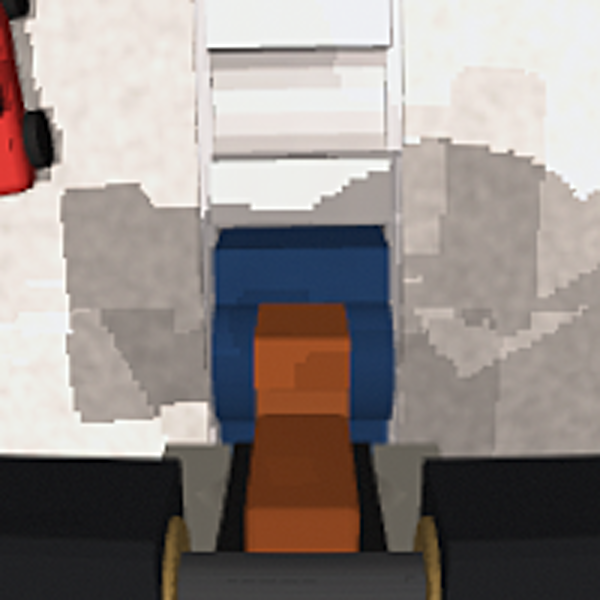

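The crop shows the leaf squarely above the place 2 sample and aligned with it in x and yaw. The leaf's foot edge is at crop row 303, the ridge edge at about 305 and the deck edge at 247. Checking the cross-curve offset by rays.

```bash
python3 - <<'E'
from h import *
import pickle;o=pickle.load(open("w3.pkl","rb"))
f=lambda c,r,z:plane("wrist",[[220+c/3-.3,90+r/3-.3]],z,o)[0].round(4)
print("foot bottom (want leaf y-.027)",f(302,303,.0887),"head top",f(302,337,.1147))
print("deck edge (s2L)",f(230,247,.046),f(375,247,.046),"ridge left",f(235,305,.046),f(372,305,.046))
print("deck side edges",f(213,280,.046),f(390,280,.046))
print("handle top near edge",f(302,415,.1147), "leaf x sides at top",f(258,337,.1147),f(348,337,.1147))
print("c3 edges",f(300,155,.046),f(300,52,.046),"c3 sample L",f(300,47,.046),"s3R",f(280,207,.046))
E
```

```text
foot bottom (want leaf y-.027) [0.6147 0.0171 0.0887] head top [0.6147 0.0167 0.1147]
deck edge (s2L) [0.6332 0.0131 0.046 ] [0.5958 0.014  0.046 ] ridge left [0.6326 0.0286 0.046 ] [0.5967 0.0295 0.046 ]
deck side edges [0.6381 0.0217 0.046 ] [0.5919 0.0229 0.046 ]
handle top near edge [0.6151 0.0324 0.1147] leaf x sides at top [0.6229 0.0164 0.1147] [0.606  0.0169 0.1147]
c3 edges [ 0.6145 -0.0103  0.046 ] [ 0.6139 -0.0364  0.046 ] c3 sample L [ 0.6139 -0.0376  0.046 ] s3R [0.62  0.003 0.046]
```

Leaf centre y≈0.044, ridge centre ≈0.0445, and the ridge is again R≈16. No correction needed, descending in steps.

```bash
python3 -m crank '[{"xyz":[0,0,0.006],"yaw":0},{"xyz":[0,0,0.006],"yaw":0},{"xyz":[0,0,0.006],"yaw":0},{"xyz":[0,0,0.006],"yaw":0},{"xyz":[0,0,0.004],"yaw":0},{"xyz":[0,0,0.004],"yaw":0},{"xyz":[0,0,0.002],"yaw":0},{"xyz":[0,0,0],"yaw":0},{"xyz":[0,0,0],"yaw":0},{"xyz":[0,0,0],"yaw":0}]'
python3 -c "
from bench import bot
o=bot.get_obs();print(o['position'],o['ft_force'],o['wrist_torque'])"
```

```text
time: 11.5
position: [0.615, 0.0445, 0.1018]
eef_rot: [-2.193, 2.249, -0.0]
ft_force: [-1.2, -0.1, -0.7]
gripper_width: 0.0178
gripper_force: 30.0
[0.61499312 0.04451392 0.10178851] [-1.15601049 -0.08287976 -0.72834844] [ 0.08712173 -0.0427268   0.00797306]
```

```bash
python3 -m crank '[{"xyz":[0,0,0.002],"yaw":0},{"xyz":[0,0,0.002],"yaw":0},{"xyz":[0,0,0.001],"yaw":0},{"xyz":[0,0,0.001],"yaw":0},{"xyz":[0,0,0.0005],"yaw":0},{"xyz":[0,0,0],"yaw":0},{"xyz":[0,0,0],"yaw":0},{"xyz":[0,0,0],"yaw":0},{"xyz":[0,0,0],"yaw":0},{"xyz":[0,0,0],"yaw":0}]'
```

```text
time: 12.75
position: [0.6149, 0.0445, 0.0951]
eef_rot: [-2.194, 2.249, 0.0]
ft_force: [-0.2, -0.8, -0.9]
gripper_width: 0.0182
gripper_force: 30.0
```

The feet are now below where a mismatch would stop (6–7 mm proud), and there is still no force, so this one matches. Easing on to the contact.

```bash
python3 -m crank '[{"xyz":[0,0,0.0005],"yaw":0},{"xyz":[0,0,0.0005],"yaw":0},{"xyz":[0,0,0.0005],"yaw":0},{"xyz":[0,0,0],"yaw":0},{"xyz":[0,0,0],"yaw":0},{"xyz":[0,0,0],"yaw":0},{"xyz":[0,0,0],"yaw":0},{"xyz":[0,0,0],"yaw":0},{"xyz":[0,0,0],"yaw":0},{"xyz":[0,0,0],"yaw":0}]'
```

```text
time: 14.0
position: [0.6149, 0.0445, 0.0943]
eef_rot: [-2.194, 2.249, -0.0]
ft_force: [-2.2, 0.4, 6.1]
gripper_width: 0.0179
gripper_force: 30.0
```

```bash
python3 -m crank '[{"xyz":[0,0,0.0003],"yaw":0},{"xyz":[0,0,0],"yaw":0},{"xyz":[0,0,0],"yaw":0},{"xyz":[0,0,0],"yaw":0},{"xyz":[0,0,0],"yaw":0},{"xyz":[0,0,0],"yaw":0},{"xyz":[0,0,0],"yaw":0},{"xyz":[0,0,0],"yaw":0},{"xyz":[0,0,0],"yaw":0},{"xyz":[0,0,0],"yaw":0}]'
```

```text
time: 15.25
position: [0.6149, 0.0445, 0.0943]
eef_rot: [-2.194, 2.248, -0.001]
ft_force: [-4.2, -0.1, 8.3]
gripper_width: 0.0178
gripper_force: 30.0
```

```bash
python3 -m crank '[{"xyz":[0,0,-0.0004],"yaw":0},{"xyz":[0,0,0],"yaw":0},{"xyz":[0,0,0],"yaw":0},{"xyz":[0,0,0],"yaw":0},{"xyz":[0,0,0],"yaw":0},{"xyz":[0,0,-0.015],"yaw":0},{"xyz":[0,0,-0.03],"yaw":0},{"xyz":[0,0,-0.03],"yaw":0},{"xyz":[0,0,-0.03],"yaw":0},{"xyz":[0,0,0],"yaw":0}]' 0
python3 -m crank '[{"xyz":[0.04,0.04,0],"yaw":0},{"xyz":[0.04,0.04,0],"yaw":0},{"xyz":[0.04,0.04,0],"yaw":0},{"xyz":[0.039,0.04,0],"yaw":0},{"xyz":[0,0,0],"yaw":0.125},{"xyz":[0,0,0.02],"yaw":0},{"xyz":[0,0,0.02],"yaw":0},{"xyz":[0,0,0],"yaw":0},{"xyz":[0,0,0],"yaw":0},{"xyz":[0,0,0],"yaw":0}]'
python3 - <<'E'
from h import *
import pickle
o=bot.get_obs();im=viewer.camera("wrist");cv2.imwrite("pics/w4.png",im);pickle.dump(o,open("w4.pkl","wb"))
print(o["position"],o["eef_rot"],pix("wrist",[[.451,-.1106,.092],[.4497,-.1196,.092],[.4523,-.0987,.092]],o))
hsv=cv2.cvtColor(im,cv2.COLOR_BGR2HSV);m=cv2.inRange(hsv,(20,120,60),(32,255,255))
k,l,st,ce=cv2.connectedComponentsWithStats(m);print([(s.tolist(),c) for s,c in zip(st[1:],ce[1:]) if s[4]>100])
for y in range(150,300,4):
    r=np.nonzero(m[y])[0]
    if len(r): print(y,r.min(),r.max(),int(hsv[y,int(np.median(r)),2]))
s=viewer.camera("side");cv2.imwrite("pics/side2.png",s)
E
```

```text
time: 16.5
position: [0.6165, 0.0449, 0.2028]
eef_rot: [-2.19, 2.245, -0.005]
ft_force: [-0.3, -0.5, 0.4]
gripper_width: 0.044
gripper_force: 0.0
time: 17.75
position: [0.4514, -0.1104, 0.1595]
eef_rot: [-2.048, 2.381, -0.001]
ft_force: [-0.3, -0.2, -0.1]
gripper_width: 0.0437
gripper_force: 0.0
[ 0.4514491  -0.11039959  0.15948312] [-2.04830927e+00  2.38067636e+00 -1.24021098e-03] [[320.71210455 219.97508056]
 [320.6330249  208.14008081]
 [321.37050499 235.03893278]]
[([308, 168, 25, 67, 1498], array([320.20761015, 202.07276368]))]
170 311 330 114
174 310 330 180
178 310 330 179
182 310 330 179
186 310 330 180
190 311 330 116
194 310 330 117
198 310 331 118
202 309 331 117
206 309 332 173
210 308 332 179
214 309 332 169
218 309 332 158
222 309 332 157
226 309 332 181
230 309 331 157
234 310 330 133
262 236 404 76
266 408 408 88
270 408 409 109
298 236 236 74
```

The yellow handle top is seen at (320,220), exactly as predicted. Descending and gripping.

```bash
python3 -m crank '[{"xyz":[0,0,0.02],"yaw":0},{"xyz":[0,0,0.02],"yaw":0},{"xyz":[0,0,0.02],"yaw":0},{"xyz":[0,0,0.015],"yaw":0},{"xyz":[0,0,0.0115],"yaw":0},{"xyz":[0,0,0],"yaw":0},{"xyz":[0,0,0],"yaw":0},{"xyz":[0,0,0],"yaw":0},{"xyz":[0,0,0],"yaw":0},{"xyz":[0,0,0],"yaw":0}]'
python3 -m crank '[{"xyz":[0,0,0],"yaw":0},{"xyz":[0,0,0],"yaw":0},{"xyz":[0,0,0],"yaw":0},{"xyz":[0,0,0],"yaw":0},{"xyz":[0,0,0],"yaw":0},{"xyz":[0,0,0],"yaw":0},{"xyz":[0,0,0],"yaw":0},{"xyz":[0,0,0],"yaw":0},{"xyz":[0,0,0],"yaw":0},{"xyz":[0,0,0],"yaw":0}]' 1
```

```text
time: 19.1
position: [0.451, -0.1104, 0.0724]
eef_rot: [-2.048, 2.381, -0.0]
ft_force: [0.0, 0.6, 0.6]
gripper_width: 0.044
gripper_force: 0.0
time: 20.35
position: [0.4509, -0.1105, 0.0722]
eef_rot: [-2.049, 2.382, -0.0]
ft_force: [-0.5, -0.3, -0.7]
gripper_width: 0.0177
gripper_force: 30.0
```

```bash
python3 -m crank '[{"xyz":[0,0,-0.04],"yaw":0},{"xyz":[0,0,-0.05],"yaw":0},{"xyz":[0,0,-0.05],"yaw":0},{"xyz":[-0.0107,-0.0391,0],"yaw":0},{"xyz":[-0.0107,-0.0391,0],"yaw":0},{"xyz":[-0.0107,-0.0391,0],"yaw":0},{"xyz":[-0.0107,-0.0391,0],"yaw":0},{"xyz":[0,0,0],"yaw":-0.125},{"xyz":[0,0,0],"yaw":0},{"xyz":[0,0,0],"yaw":0}]'
python3 -m crank '[{"xyz":[0,0,0.02],"yaw":0},{"xyz":[0,0,0.02],"yaw":0},{"xyz":[0,0,0.02],"yaw":0},{"xyz":[0,0,0.017],"yaw":0},{"xyz":[0,0,0],"yaw":0},{"xyz":[0,0,0],"yaw":0},{"xyz":[0,0,0],"yaw":0},{"xyz":[0,0,0],"yaw":0},{"xyz":[0,0,0],"yaw":0},{"xyz":[0,0,0],"yaw":0}]'
python3 - <<'E'
from h import *
import pickle
o=bot.get_obs();im=viewer.camera("wrist");cv2.imwrite("pics/w5.png",im);pickle.dump(o,open("w5.pkl","wb"))
print(o["position"],o["eef_rot"],R.from_rotvec(o["eef_rot"]).as_matrix()[:2,:2])
cv2.imwrite("pics/c5.png",cv2.resize(im[100:300,220:420],None,fx=3,fy=3,interpolation=cv2.INTER_CUBIC))
E
```

```text
time: 21.6
position: [0.6116, -0.0916, 0.2122]
eef_rot: [2.191, -2.252, -0.0]
ft_force: [-0.5, 0.1, -0.7]
gripper_width: 0.0177
gripper_force: 30.0
time: 22.85
position: [0.612, -0.0915, 0.1353]
eef_rot: [-2.193, 2.249, -0.0]
ft_force: [0.3, 1.0, -1.3]
gripper_width: 0.0181
gripper_force: 30.0
[ 0.61198788 -0.09150471  0.13527111] [-2.19345868e+00  2.24894764e+00 -1.30515458e-04] [[-0.02497759 -0.999688  ]
 [-0.99968801  0.02497759]]
```

View pics/c5.png

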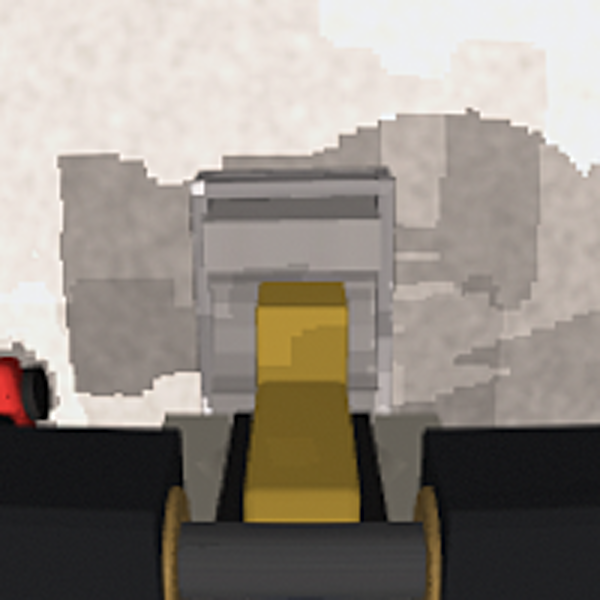

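The crop shows the yellow leaf squarely over the place 4 channel. The deck edge is at row 218, the channel edge at about 275, the shoulder's lower edge at 282 and the head top at 305.

```bash
python3 - <<'E'
from h import *
import pickle;o=pickle.load(open("w5.pkl","rb"));im=cv2.imread("pics/w5.png")
f=lambda c,r,z:plane("wrist",[[220+c/3-.3,100+r/3-.3]],z,o)[0].round(4)
print("shoulder bottom",f(302,282,.0891),"head top",f(302,305,.1091),"handle near",f(302,383,.1091))
print("deck edge",f(230,218,.046),f(360,218,.046),"chan L",f(232,275,.046),f(365,272,.046),"sides",f(204,250,.046),f(381,250,.046))
for c in (293,343,300):
    g=im[165:235,c].mean(1).astype(int); print(c,[(165+i,v,float(plane("wrist",[[c,165+i]],.046,o)[0,1].round(4))) for i,v in enumerate(g)][::1])
E
```

```text
shoulder bottom [ 0.611  -0.1176  0.0891] head top [ 0.611  -0.1186  0.1091] handle near [ 0.6114 -0.1025  0.1091]
deck edge [ 0.6294 -0.1231  0.046 ] [ 0.596  -0.1222  0.046 ] chan L [ 0.6295 -0.1079  0.046 ] [ 0.5948 -0.1078  0.046 ] sides [ 0.6365 -0.1148  0.046 ] [ 0.5906 -0.1136  0.046 ]
293 [(165, np.int64(144), -0.1289), (166, np.int64(100), -0.1282), (167, np.int64(98), -0.1274), (168, np.int64(101), -0.1266), (169, np.int64(100), -0.1258), (170, np.int64(102), -0.125), (171, np.int64(102), -0.1242), (172, np.int64(95), -0.1235), (173, np.int64(120), -0.1227), (174, np.int64(146), -0.1219), (175, np.int64(159), -0.1211), (176, np.int64(157), -0.1203), (177, np.int64(156), -0.1195), (178, np.int64(157), -0.1187), (179, np.int64(156), -0.1179), (180, np.int64(156), -0.1171), (181, np.int64(156), -0.1163), (182, np.int64(156), -0.1155), (183, np.int64(156), -0.1147), (184, np.int64(156), -0.1139), (185, np.int64(156), -0.1131), (186, np.int64(155), -0.1123), (187, np.int64(156), -0.1115), (188, np.int64(156), -0.1107), (189, np.int64(158), -0.1099), (190, np.int64(142), -0.1091)
[... 4990 characters left out ...]
int64(144), -0.0908), (213, np.int64(143), -0.09), (214, np.int64(143), -0.0891), (215, np.int64(144), -0.0883), (216, np.int64(144), -0.0874), (217, np.int64(137), -0.0866), (218, np.int64(132), -0.0857), (219, np.int64(130), -0.0849), (220, np.int64(131), -0.084), (221, np.int64(131), -0.0831), (222, np.int64(131), -0.0823), (223, np.int64(131), -0.0814), (224, np.int64(128), -0.0805), (225, np.int64(121), -0.0797), (226, np.int64(113), -0.0788), (227, np.int64(114), -0.0779), (228, np.int64(115), -0.0771), (229, np.int64(110), -0.0762), (230, np.int64(104), -0.0753), (231, np.int64(124), -0.0744), (232, np.int64(139), -0.0735), (233, np.int64(136), -0.0726), (234, np.int64(137), -0.0717)]
```

The channel spans y −0.1088 to −0.0744, about 34 mm wide (R≈17), centred at −0.0916. The leaf is centred at about −0.0912. Descending.

```bash
python3 -m crank '[{"xyz":[0,0,0.008],"yaw":0},{"xyz":[0,0,0.008],"yaw":0},{"xyz":[0,0,0.008],"yaw":0},{"xyz":[0,0,0.006],"yaw":0},{"xyz":[0,0,0.002],"yaw":0},{"xyz":[0,0,0.002],"yaw":0},{"xyz":[0,0,0],"yaw":0},{"xyz":[0,0,0],"yaw":0},{"xyz":[0,0,0],"yaw":0},{"xyz":[0,0,0],"yaw":0}]'
python3 -m crank '[{"xyz":[0,0,0.001],"yaw":0},{"xyz":[0,0,0.001],"yaw":0},{"xyz":[0,0,0.001],"yaw":0},{"xyz":[0,0,0.001],"yaw":0},{"xyz":[0,0,0],"yaw":0},{"xyz":[0,0,0],"yaw":0},{"xyz":[0,0,0],"yaw":0},{"xyz":[0,0,0],"yaw":0},{"xyz":[0,0,0],"yaw":0},{"xyz":[0,0,0],"yaw":0}]'
```

```text
time: 24.15
position: [0.612, -0.0915, 0.1013]
eef_rot: [-2.193, 2.249, -0.0]
ft_force: [-0.2, -0.3, -1.3]
gripper_width: 0.018
gripper_force: 30.0
time: 25.4
position: [0.612, -0.0915, 0.0972]
eef_rot: [-2.193, 2.249, -0.0]
ft_force: [0.7, -0.4, -0.7]
gripper_width: 0.0179
gripper_force: 30.0
```

```bash
python3 -m crank '[{"xyz":[0,0,0.001],"yaw":0},{"xyz":[0,0,0.001],"yaw":0},{"xyz":[0,0,0.001],"yaw":0},{"xyz":[0,0,0.001],"yaw":0},{"xyz":[0,0,0.0005],"yaw":0},{"xyz":[0,0,0],"yaw":0},{"xyz":[0,0,0],"yaw":0},{"xyz":[0,0,0],"yaw":0},{"xyz":[0,0,0],"yaw":0},{"xyz":[0,0,0],"yaw":0}]'
```

```text
time: 26.65
position: [0.612, -0.0915, 0.0927]
eef_rot: [-2.194, 2.249, -0.0]
ft_force: [-0.3, -0.1, -1.1]
gripper_width: 0.0178
gripper_force: 30.0
```

```bash
python3 -m crank '[{"xyz":[0,0,0.0005],"yaw":0},{"xyz":[0,0,0.0005],"yaw":0},{"xyz":[0,0,0.0003],"yaw":0},{"xyz":[0,0,0],"yaw":0},{"xyz":[0,0,0],"yaw":0},{"xyz":[0,0,0],"yaw":0},{"xyz":[0,0,0],"yaw":0},{"xyz":[0,0,0],"yaw":0},{"xyz":[0,0,0],"yaw":0},{"xyz":[0,0,0],"yaw":0}]'
```

```text
time: 27.9
position: [0.612, -0.0915, 0.0921]
eef_rot: [-2.194, 2.249, -0.001]
ft_force: [-3.0, 0.6, 6.3]
gripper_width: 0.0182
gripper_force: 30.0
```

```bash
python3 -m crank '[{"xyz":[0,0,0.0003],"yaw":0},{"xyz":[0,0,0],"yaw":0},{"xyz":[0,0,0],"yaw":0},{"xyz":[0,0,0],"yaw":0},{"xyz":[0,0,0],"yaw":0},{"xyz":[0,0,0],"yaw":0},{"xyz":[0,0,0],"yaw":0},{"xyz":[0,0,0],"yaw":0},{"xyz":[0,0,0],"yaw":0},{"xyz":[0,0,0],"yaw":0}]'
python3 -m crank '[{"xyz":[0,0,-0.0004],"yaw":0},{"xyz":[0,0,0],"yaw":0},{"xyz":[0,0,0],"yaw":0},{"xyz":[0,0,0],"yaw":0},{"xyz":[0,0,0],"yaw":0},{"xyz":[0,0,-0.015],"yaw":0},{"xyz":[0,0,-0.03],"yaw":0},{"xyz":[0,0,-0.04],"yaw":0},{"xyz":[0,0,-0.05],"yaw":0},{"xyz":[0,0,0],"yaw":0}]' 0
python3 -m crank '[{"xyz":[0,0.03,-0.02],"yaw":0},{"xyz":[0,0.04,0],"yaw":0},{"xyz":[0,0.04,0],"yaw":0},{"xyz":[0,0.04,0],"yaw":0},{"xyz":[0,0,0],"yaw":0},{"xyz":[0,0,0],"yaw":0},{"xyz":[0,0,0],"yaw":0},{"xyz":[0,0,0],"yaw":0},{"xyz":[0,0,0],"yaw":0},{"xyz":[0,0,0],"yaw":0}]'
python3 - <<'E'
from h import *
a=viewer.camera("scene");b=viewer.camera("side")
c=cv2.resize(a[140:265,295:405],None,fx=3.6,fy=3.6,interpolation=2)
d=cv2.resize(b[150:250,290:390],None,fx=4,fy=4.5,interpolation=2)
cv2.imwrite("pics/fin.png",np.hstack([c,d]));print(c.shape,d.shape)
E
```

```text
time: 29.15
position: [0.6121, -0.0915, 0.0921]
eef_rot: [-2.194, 2.248, -0.001]
ft_force: [-3.5, 0.5, 7.6]
gripper_width: 0.018
gripper_force: 30.0
time: 30.4
position: [0.6145, -0.0917, 0.2327]
eef_rot: [-2.189, 2.243, -0.01]
ft_force: [-0.1, 0.2, 0.5]
gripper_width: 0.0434
gripper_force: 0.0
time: 31.65
position: [0.4621, -0.0878, 0.2462]
eef_rot: [2.193, -2.249, -0.0]
ft_force: [0.3, 0.4, -0.1]
gripper_width: 0.0438
gripper_force: 0.0
(450, 396, 3) (450, 400, 3)
```

View pics/fin.png

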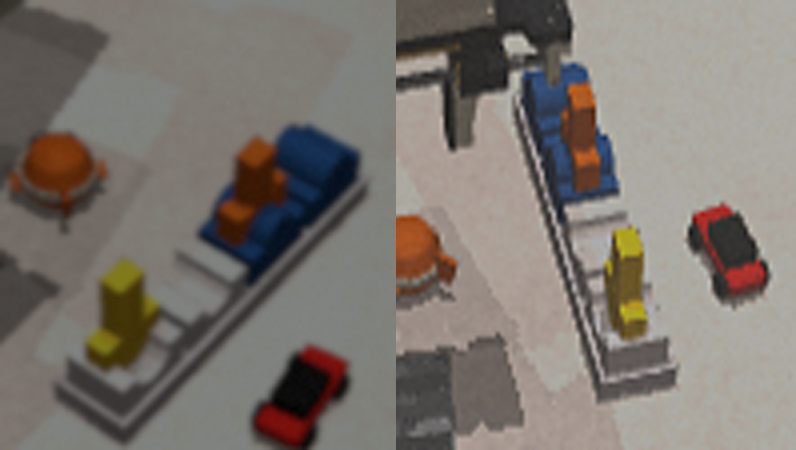

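Both leaves stand upright and flush, orange on place 2 at (255,190) and yellow on place 4 at (123,315), and the hand is clear. Handing in.

```bash
python3 -c "
from bench import bot
print(bot.sign_off())"
```

```text
the job is handed in; nothing more can be done
None
```

Job handed in with no verdict returned: the orange leaf stands home on place 2 and the yellow on place 4, each pressed at about 6–8 N and released; I picked both samples from the camera measurements and confirmed each by its leaf going home, without touching places 1 and 3.

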